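Take the tape roll off the supply box and hold its lid open

ROBOT

A 6-joint arm with a two-finger parallel gripper is mounted at the origin on the work surface. World frame = base frame: x ahead of the robot, y to its left, z up, the work surface at z = 0. Lengths are in m, angles in rad, forces in N, time in s.
With the tool pointing down it reaches from about 0.275 to 1 m from the base axis. Payload 8.4 kg.
Tool frame: the origin (TCP) lies at the very end of the fingers, on their centre line; the grasp point (between the pads) lies 19 mm behind it (r.grip_point_offset is the distance from the TCP to the grasp point, in m); z points along the fingers, y is the direction in which the jaws open and shut (so a half turn about z gives the same grasp; the last joint's range is limited). The gripper opens to 85 mm and grips with 20 to 120 N. Pads are 22 mm wide; open, the fingers measure 114 mm over their backs; the gripper's body (76 mm by 85 mm) begins 54 mm behind the grasp point. The pads swing forward as they close: fully open they stand 13 mm farther back than shut.
Start: joints at [1.26, 0.353, 1.633, -0, 1.155, -0.002], TCP at [0.19, 0.595, 0.206] pointing down, gripper open.
Joint ranges: [-2.63, 2.63], [-0.92, 2.1], [0.06, 2.66], [-1.3, 4.44], [0, 2.69], [-3.02, 3.02]. Speed limits (rad/s): [2.22, 2.22, 2.79, 3.14, 3.14, 3.14].

INTERFACE

Orientations are given as a 3x3 rotation matrix whose columns are the frame's x, y, z axes.
In Python, from workcell import r gives the robot as it stands. Calls block until the motion is done:
- r.move_pose(position, orientation): joint-space move of the TCP to a pose.
- r.movel(position, ori=None, feed=0.15): straight line of the TCP; ori=None keeps the orientation; feed is the mean speed in m/s.
- r.move_joints(angles): joint-space move.
- r.set_gripper(opening, grip_force=None): opening from 0.0 (shut) to 1.0 (fully open); grip_force is the grip in N (None keeps the last); returns when the fingers have stopped.
- r.wait(seconds).
- r.ik(position, orientation): joint angles nearest the present ones, or None.
- r.state(): the state.
- r.get_image(name): name is "scene" or "side" or "wrist"; returns (picture, depth): 384x512x3 uint8, blue, green, red; 384x512 float32, m along the optical axis (not along the pixel's ray), 0 where there is no reading.
- r.camera_model(name): a dict with "K" (3x3 intrinsics, pixels), "R" (3x3) and "t" (3): a world point X has camera coordinates R X + t. Camera axes: x right, y down, z forward; pixel columns grow to the right and rows downward; lengths in m; the calibration is good to about 2 mm. The wrist camera is an equidistant fisheye: a pixel r from the principal point sees the ray r / f radians off the axis. A picture is of the moment at which its call begins: read the wrist's pose just before it. camera_model takes no time and is no camera call; for the wrist camera it gives the pose at the moment of the call.
A pose or a line that the arm cannot do raises r.Unreachable and nothing moves.
- r.job_done(): hands the job in, once; it reports no verdict.
Trained networks look in the newest picture that a camera, given by its name, has taken for a name from the list of things; names that differ only in an ending like _2 or _b are one class to them, and where a whole thing is asked for, a point or a joint stands for the part that bears it (a point fixed in the world has none). Each returns a list of dicts, best first, with "p" (0 to 1); they miss things now and then, are a little off and sometimes report something else, mostly with a low value. They report only what shows in the picture. A call takes as long as a camera call. They do not tell look-alikes from the thing itself.
- r.boxes_of(name, camera): "location" ([x, y, z] in m, in world coordinates, good to about 4 mm: the middle of the surface that is visible of it).
The state is a dict: "clock": time; "q": joint angles; "qd": joint speeds; "effort": joint torques, N m; "position": TCP position; "ee_rot": TCP orientation; "ft_force": force on the tool from outside, world axes, zero at the start; "ft_torque": the same for the moment, N m; "grip_width": opening from 0.0 (shut) to 1.0 (fully open).
Only numpy, scipy, OpenCV 4.12 (cv2) and the standard library are available. Lean on these libraries where they do the work, as an engineer would, in place of code of your own. Each camera call takes 0.05 s, during which the arm holds its last target.

TASK

Slide the brown tape roll straight up off the post on the lid of the blue supply box and stand it on its end in the empty square metal pan. Then, before touching the red release tab, tug the lid up by its black handle to learn whether it is caught, and if it will not come up, slide the red tab all the way to the left as seen from the robot (towards the middle of the box) to release it. Raise the lid about half open (roughly 45 degrees) and finish while still holding it there with the gripper, because it falls shut by itself; leave the cake box, the tape dispenser and the spatula where they are.

Things in the scene. Friction and masses are not known exactly. Their poses are not given: they have to be found in the camera images.
- box: Blue plastic box fixed to the table, 200 (x) by 240 (y) by 92 mm high, under a white lid 8 mm thick (top face 100 mm above the table). Origin at the centre of its underside; x points away from its front, y to its left, z up; the yaw varies. A grey lock housing stands against its front.
- housing_top (a point): Centre of the top of the grey lock housing, 50 (box x) by 170 (box y) by 85 mm high, in front of the box. The catch inside cannot be seen and does not always click in: at some starts it holds the lid, at others the lid is free. A caught lid still rises about 5 mm at the front (0.02 rad), then stops. A tongue of the lid 28 mm wide reaches over the housing at box y -14 to 14 mm.
- post_top (a point): Top of the tape post, an upright grey rod fixed on the lid, 18 mm diameter, 54 mm high above the lid, at box x +20 mm, y 0; it turns with the lid.
- lid (a joint): Opening angle of the lid, rad: 0 shut, grows as the front edge rises about the hinge along the far (+x) top edge of the box, stop at 1.3. The lid weighs 0.35 kg and falls shut from any angle when let go; lifting it by the handle takes about 2 N. Above 0.05 it is certainly not caught.
- lid_handle (a point): Middle of the black handle's round bar, 10 mm diameter, 90 mm long along the box's y, its axis 36 mm above the lid's top (136 mm above the table when shut), with a leg down to the lid at each end. Shut it is at box x -75 mm, y 0. It turns with the lid, in a circle 180 mm about the hinge; the bar can turn between the fingers.
- lid_hinge (a point): Middle of the hinge line (along the box's y) at box x +100 mm, z 92 mm. The handle's bar is 175 mm in front of it and 44 mm above it when shut.
- tab (a point): Centre of the red release tab, 16 (box x) by 14 (box y) by 34 mm high, standing up from the top of the grey housing (top 120 mm above the table), at box x -130 mm, y -105 mm at the start. Near it only the lid's edge (box x -104 mm) and, 90 mm to its left, the lid's tongue come up, to 100 mm.
- release (a joint): Travel of the red tab along the box's +y (left as seen from the robot), m: 0 at the start, stop at 0.030. It stays where it is left; it takes about 2 to 5 N. From 0.020 on the lid is surely released.
- roll_center (a point): Centre (half-way up) of the brown tape roll: a ring of 56 mm outer diameter, 48 mm high, 26 mm bore, 60 to 120 g, its axis z. At the start it stands on the lid around the post (post top 6 mm above the roll's top); its underside is 100 mm above the table, so it must rise at least 56 mm to clear the post.
- pan: Empty square shallow metal pan, loose, 0.5 kg, 160 by 160 mm outside (178 mm over its rim), 18 mm high, wall and floor 3 mm; origin at the centre of its underside. A roll standing in it has its centre 27 mm above the table.
- cakebox: Bystander: closed cake box with white base and clear lid, 120 by 120 by 58 mm high; origin at the centre of its underside. It may stand in front of or behind the pan.
- dispenser: Bystander: black and blue desk tape dispenser, 140 by 55 by 80 mm high, origin at the centre of its underside.
- spatula: Bystander: spatula lying on the table to the right of the pan, about 300 mm long along its own x; origin near its middle.
There are look-alikes about, which are no part of the job. Of the things like the part that bears roll_center, leave any that is green or purple; of the rest the smaller one is meant.

How it is judged:
On the way, in this order (a step that is already met when the one before it is completed fails the run):
1. the tape roll stands on its end in the pan, let go (x of roll_center in the frame of pan between -0.06 and 0.06 m and y of roll_center in the frame of pan between -0.06 and 0.06 m and z of roll_center in the frame of pan below 0.034 m and (angle between roll_center's own z axis and vertical below 0.15 rad or angle between roll_center's own z axis and vertical above 2.99 rad) and contact force between the fingers and roll below 0.05 N and distance of pan from where it was at the start of the episode below 0.06 m), for 0.3 s.
2. the lid is tugged up (until it comes free or stops against the catch) with the red tab not yet moved (value of joint lid above 0.008 rad and value of joint release below 0.005 m and contact force between the fingers and lid above 0.5 N), for 0.1 s.
At the end, for the whole second after the job is handed in: The gripper's fingers hold the lid still, open by 30 to 60 degrees (0.52 to 1.05 rad), and the tape roll stands upright (within 0.15 rad) and at rest in the pan, its centre within 60 mm of the pan's middle along both sides, not touched; the pan is within 60 mm of where it was (all of step 1 and value of joint lid between 0.52 and 1.05 rad and velocity of joint lid between -0.1 and 0.1 rad/s and contact force between the fingers and lid above 0.5 N and linear speed of roll below 0.03 m/s); the arm keeps its last pose, push and grip.
It fails at once if the cake box is shifted by more than 30 mm (distance of cakebox from where it was at the start of the episode above 0.03 m).
It fails at once if the tape dispenser is shifted by more than 30 mm (distance of dispenser from where it was at the start of the episode above 0.03 m).
It fails at once if the spatula is shifted by more than 30 mm (distance of spatula from where it was at the start of the episode above 0.03 m).
It also fails if it takes over 72 s, if anything falls off the work surface, if the arm or the gripper's body presses on something with over 40 N, if the wrist force passes 120 N, or if a joint passes its speed limit or range.

## Working session

There is one attempt and no reset: what is moved stays moved. The work goes in short steps, each a Python script; the robot and the scene stay as the last script left them, time stands still between calls to the robot, and variables do not carry over. Pictures are saved under pics/ and viewed, and the job is handed in when it is done.

```bash
mkdir -p pics; ls; python3 - <<'E'
from workcell import r
import cv2,numpy as np
for c in ("scene","side","wrist"):
    im,d=r.get_image(c); cv2.imwrite(f"pics/a_{c}.png",im); np.save(f"pics/a_{c}.npy",d)
    m=r.camera_model(c); print(c,np.round(m["K"],1).tolist(),np.round(m["R"],3).tolist(),np.round(m["t"],3))
    for n in ("box","housing_top","post_top","lid_handle","tab","roll_center","pan","cakebox","dispenser","spatula"):
        if c=="wrist" : continue
        print(n,[(round(b["p"],2),np.round(b["location"],3).tolist()) for b in r.boxes_of(n,c)][:4])
print(r.state()["clock"])
E
```

```text
pics
scene [[498.1, 0.0, 255.2], [0.0, 498.1, 202.5], [0.0, 0.0, 1.0]] [[-0.592, 0.806, 0.013], [0.503, 0.382, -0.775], [-0.63, -0.452, -0.632]] [ 0.354 -0.188  2.019]
box [(0.76, [0.652, 0.092, 0.096])]
housing_top [(0.75, [0.649, 0.088, 0.097])]
post_top [(0.64, [0.624, 0.076, 0.106])]
lid_handle [(0.88, [0.624, 0.077, 0.101])]
tab [(0.54, [0.439, -0.267, 0.006])]
roll_center [(0.92, [0.81, 0.134, 0.044]), (0.78, [0.67, 0.311, 0.056]), (0.77, [0.646, 0.063, 0.137]), (0.66, [0.819, 0.037, 0.057])]
pan [(0.8, [0.442, -0.264, 0.005]), (0.51, [0.569, -0.454, 0.001])]
cakebox [(0.59, [0.662, -0.241, 0.056]), (0.46, [0.4, 0.433, 0.046])]
dispenser [(0.73, [0.399, 0.434, 0.048])]
spatula [(0.89, [0.568, -0.456, 0.005])]
side [[438.6, 0.0, 256.7], [0.0, 438.6, 196.3], [0.0, 0.0, 1.0]] [[0.992, -0.127, 0.016], [-0.083, -0.731, -0.677], [0.098, 0.67, -0.735]] [-0.592  0.121  1.361]
box [(0.61, [0.583, -0.006, 0.1])]
housing_top [(0.63, [0.582, -0.007, 0.099])]
post_top [(0.95, [0.6, 0.03, 0.101]), (0.44, [0.582, -0.008, 0.096])]
lid_handle [(0.65, [0.598, 0.037, 0.102])]
tab [(0.31, [0.602, 0.03, 0.103])]
roll_center [(0.79, [0.786, 0.114, 0.044]), (0.65, [0.649, 0.286, 0.059]), (0.63, [0.798, 0.006, 0.06]), (0.61, [0.628, 0.037, 0.139])]
pan [(0.74, [0.442, -0.264, 0.005])]
cakebox [(0.77, [0.638, -0.285, 0.059])]
dispenser []
spatula [(0.94, [0.566, -0.463, 0.006])]
wrist [[297.3, 0.0, 257.0], [0.0, 297.3, 193.6], [0.0, 0.0, 1.0]] [[0.304, 0.953, 0.0], [0.92, -0.294, 0.259], [0.247, -0.078, -0.966]] [-0.625 -0.033  0.377]
1.15
```

View pics/a_scene.png

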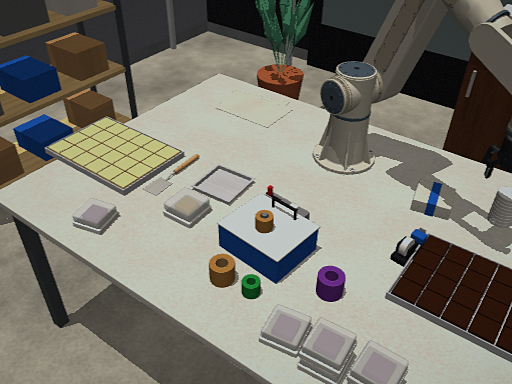

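View pics/a_side.png

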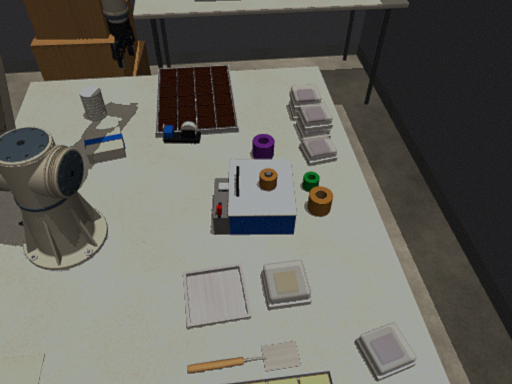

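View pics/a_wrist.png

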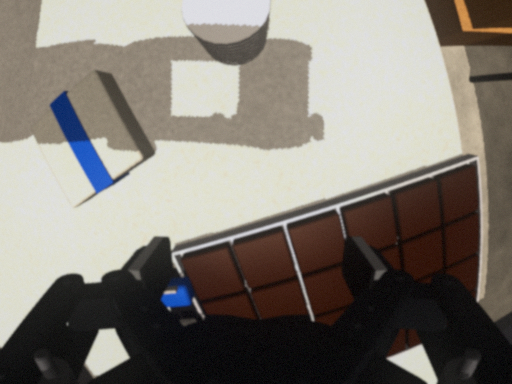

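The roll is on its post at scene (264,221) and side (268,179). The tab is at side (219,210) and the pan at side (216,296). Next I'll fit the box, roll, handle, tab and pan from depth.

```bash
cat > h.py <<'E'
import numpy as np,cv2
from workcell import r
def cloud(c,im,d):
    m=r.camera_model(c);K=m["K"];R=np.array(m["R"]);t=np.array(m["t"])
    v,u=np.mgrid[:d.shape[0],:d.shape[1]]
    P=np.stack([(u-K[0][2])/K[0][0]*d,(v-K[1][2])/K[1][1]*d,d],-1)
    return (P-t)@R   # R^T (P-t)
E
python3 - <<'E'
from h import *
for c in ("scene","side"):
    im=cv2.imread(f"pics/a_{c}.png");d=np.load(f"pics/a_{c}.npy")
    X=cloud(c,im,d);ok=d>0
    reg=ok&(X[...,0]>.42)&(X[...,0]<.82)&(X[...,1]>-.15)&(X[...,1]<.25)
    lid=reg&(abs(X[...,2]-.1)<.006)&(im.min(-1)>120)
    n,l,s,_=cv2.connectedComponentsWithStats(lid.astype(np.uint8));k=1+np.argmax(s[1:,4])
    p=X[l==k]; print(c,"lid",len(p),p[:,2].mean(),cv2.minAreaRect(p[:,:2].astype(np.float32)))
    hi=reg&(X[...,2]>.108)
    hsv=cv2.cvtColor(im,cv2.COLOR_BGR2HSV)
    H,S,V=hsv[...,0],hsv[...,1],hsv[...,2]
    red=reg&((H<6)|(H>172))&(S>150)&(V>60)
    p=X[red&(X[...,2]>.09)];print("tab",len(p),p.mean(0),p.min(0),p.max(0))
    br=reg&(H>6)&(H<22)&(S>110)&(X[...,2]>.1)
    p=X[br];q=p[p[:,2]>.144];print("roll",len(p),p.mean(0),len(q),q.mean(0),cv2.minEnclosingCircle(q[:,:2].astype(np.float32)))
    bk=reg&(V<70)&(X[...,2]>.118)
    p=X[bk];print("handle",len(p),p.mean(0),cv2.minAreaRect(p[:,:2].astype(np.float32)))
    g=ok&(abs(X[...,0]-.442)<.14)&(abs(X[...,1]+.264)<.14)&(X[...,2]>.012)&(X[...,2]<.03)
    p=X[g];print("panrim",len(p),cv2.minAreaRect(p[:,:2].astype(np.float32)))
    g=ok&(abs(X[...,0]-.65)<.12)&(abs(X[...,1]+.265)<.11)&(X[...,2]>.03)
    p=X[g];print("cake",len(p),p[:,2].max(),cv2.minAreaRect(p[:,:2].astype(np.float32)))
    cv2.imwrite(f"pics/b_{c}.png",cv2.resize(im[120:360,120:370],None,fx=2.4,fy=2.4,interpolation=cv2.INTER_CUBIC))
E
```

```text
scene lid 2935 0.10035834407170678 ((0.613356351852417, 0.059663884341716766), (0.2485874593257904, 0.21048329770565033), 83.65860748291016)
tab 37 [ 0.47894429 -0.02926487  0.10901434] [ 0.47055147 -0.03717303  0.09014573] [ 0.48712405 -0.02249941  0.12266724]
roll 307 [0.64567315 0.06512401 0.13465097] 136 [0.63846005 0.0594661  0.14840144] ((0.6347995400428772, 0.059370458126068115), 0.028935318812727928)
handle 138 [0.56752261 0.0664479  0.1375963 ] ((0.5535580515861511, 0.061125416308641434), (0.19692955911159515, 0.10683933645486832), 20.67827033996582)
panrim 370 ((0.464563250541687, -0.2599620521068573), (0.22745923697948456, 0.17700448632240295), 2.078843116760254)
cake 931 0.06575704003178962 ((0.6428859233856201, -0.25845474004745483), (0.12240174412727356, 0.119084432721138), 1.7366563081741333)
side lid 3014 0.09794208166809243 ((0.6005434989929199, 0.053916409611701965), (0.2503724992275238, 0.23485124111175537), 84.57376861572266)
tab 43 [ 0.47696432 -0.04200834  0.10960905] [ 0.47036283 -0.04682111  0.0928182 ] [ 0.48386122 -0.03150268  0.1207687 ]
roll 279 [0.63377129 0.0388142  0.13506985] 110 [0.63577673 0.04793552 0.1463804 ] ((0.63530033826828, 0.04944821819663048), 0.02732422947883606)
handle 187 [0.5969491  0.03796662 0.13428846] ((0.59927898645401, 0.05207452550530434), (0.09864521771669388, 0.12374652922153473), 84.3260498046875)
panrim 745 ((0.4729121923446655, -0.26519376039505005), (0.22352148592472076, 0.1751236766576767), 3.4596474170684814)
cake 1644 0.06343207792215522 ((0.6435174942016602, -0.2671422064304352), (0.11512450128793716, 0.11517249047756195), 2.1248855590820312)
```

```bash
cat >> h.py <<'E'
def ori(yaw):  # tool z down, tool y axis at world heading yaw
    y=np.array([np.cos(yaw),np.sin(yaw),0]);z=np.array([0,0,-1.]);return np.stack([np.cross(y,z),y,z],1)
def best(p,yaw):
    c=[]
    for k in (0,np.pi):
        q=r.ik(p,ori(yaw+k))
        if q is not None: c.append((abs(q[5]),yaw+k,q))
    return min(c,key=lambda a:a[0])
E
python3 - <<'E'
from h import *
s=r.state();print(np.round(s["ee_rot"],2).tolist(),s["grip_width"])
yaw=-0.1
p=[.56,.05,.40]
for tgt in ([.56,.05,.40],[.635,.053,.113],[.442,-.264,.02],[.54,.063,.117]):
  for w in (yaw+np.pi/2,yaw-np.pi/2,yaw,yaw+np.pi):
    q=r.ik(tgt,ori(w)); print(tgt,round(w,2),None if q is None else np.round(q,2))
r.move_pose(p,ori(best(p,yaw+np.pi/2)[1]))
m=r.camera_model("wrist");print(-np.array(m["R"]).T@m["t"],np.round(m["R"],2).tolist())
im,d=r.get_image("wrist");cv2.imwrite("pics/c_wrist.png",im);np.save("pics/c_wrist.npy",d)
np.savez("pics/c_m.npz",K=m["K"],R=m["R"],t=m["t"])
for n in ("box","post_top","lid_handle","tab","roll_center","pan"):
    print(n,[(round(b["p"],2),np.round(b["location"],3).tolist()) for b in r.boxes_of(n,"wrist")][:4])
print(r.state()["clock"])
E
```

```text
[[-0.95, 0.3, -0.0], [0.3, 0.95, 0.0], [0.0, 0.0, -1.0]] 0.9964349733883552
[0.56, 0.05, 0.4] 1.47 [ 0.09  0.13  1.51 -0.    1.51 -1.38]
[0.56, 0.05, 0.4] -1.67 [ 0.09  0.13  1.51 -0.    1.51  1.76]
[0.56, 0.05, 0.4] -0.1 [ 0.09  0.13  1.51 -0.    1.51  0.19]
[0.56, 0.05, 0.4] 3.04 [ 0.09  0.13  1.51 -0.    1.51 -2.96]
[0.635, 0.053, 0.113] 1.47 [ 0.08  0.47  1.68 -0.    0.99 -1.39]
[0.635, 0.053, 0.113] -1.67 [ 0.08  0.47  1.68 -0.    0.99  1.75]
[0.635, 0.053, 0.113] -0.1 [ 0.08  0.47  1.68 -0.    0.99  0.18]
[0.635, 0.053, 0.113] 3.04 [ 0.08  0.47  1.68 -0.    0.99 -2.96]
[0.442, -0.264, 0.02] 1.47 [-0.54  0.45  2.01 -0.    0.69 -2.01]
[0.442, -0.264, 0.02] -1.67 [-0.54  0.45  2.01 -0.    0.69  1.13]
[0.442, -0.264, 0.02] -0.1 [-0.54  0.45  2.01 -0.    0.69 -0.44]
[0.442, -0.264, 0.02] 3.04 [-0.54  0.45  2.01 -0.    0.69  2.7 ]
[0.54, 0.063, 0.117] 1.47 [ 0.11  0.33  1.89 -0.    0.92 -1.36]
[0.54, 0.063, 0.117] -1.67 [ 0.11  0.33  1.89 -0.    0.92  1.78]
[0.54, 0.063, 0.117] -0.1 [ 0.11  0.33  1.89 -0.    0.92  0.21]
[0.54, 0.063, 0.117] 3.04 [ 0.11  0.33  1.89 -0.    0.92 -2.93]
[0.49441803 0.05761398 0.56655181] [[0.1, 1.0, 0.0], [0.96, -0.1, 0.26], [0.26, -0.03, -0.97]]
box [(0.97, [0.586, 0.053, 0.099]), (0.2, [0.371, 0.422, 0.038])]
post_top [(0.7, [0.598, 0.06, 0.097])]
lid_handle [(0.96, [0.598, 0.058, 0.102])]
tab []
roll_center [(0.95, [0.626, 0.054, 0.146]), (0.86, [0.785, 0.124, 0.045]), (0.83, [0.787, 0.019, 0.07]), (0.8, [0.652, 0.296, 0.068])]
pan [(0.85, [0.443, -0.26, -0.001])]
3.9417
```

View pics/c_wrist.png

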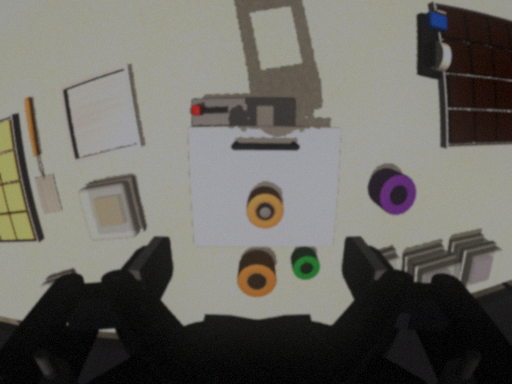

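View pics/b_side.png

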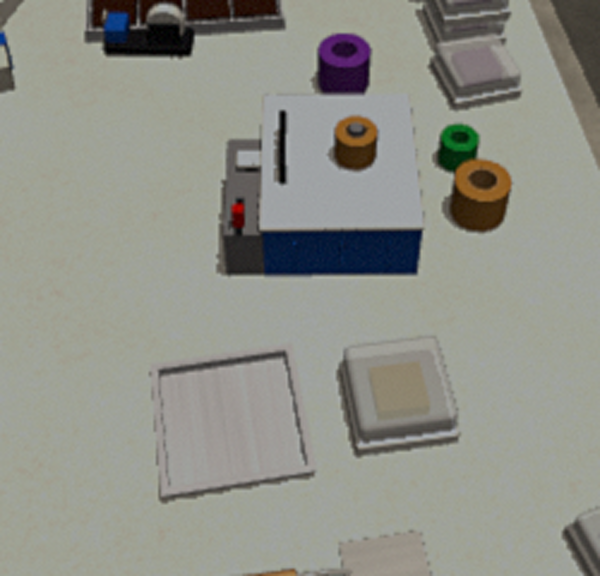

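The wrist picture shows the lid spanning (190,127) to (338,246), the roll at (265,210), the handle from (233,146) to (298,146), and the tab at (197,109). I'll project these onto their known height planes.

```bash
cat >> h.py <<'E'
def fish(m,uv,z):
    K=m["K"];R=np.array(m["R"]);t=np.array(m["t"]);uv=np.atleast_2d(uv).astype(float)
    x=(uv[:,0]-K[0][2])/K[0][0];y=(uv[:,1]-K[1][2])/K[1][1];th=np.hypot(x,y);s=np.sin(th)/np.maximum(th,1e-9)
    w=np.stack([x*s,y*s,np.cos(th)],1)@R;C=-R.T@t
    return (C+w*((z-C[2])/w[:,2])[:,None])[:,:2]
E
python3 - <<'E'
from h import *
m=dict(np.load("pics/c_m.npz"));im=cv2.imread("pics/c_wrist.png");hsv=cv2.cvtColor(im,cv2.COLOR_BGR2HSV);H,S,V=[hsv[...,i] for i in range(3)]
def px(mask,u0,u1,v0,v1):
    v,u=np.nonzero(mask[v0:v1,u0:u1]);return np.stack([u+u0,v+v0],1)
# lid by bluish white
for z,name,mask,w in ((.1,"lid",(S<40)&(V>150)&(H>100)&(H<150),(180,350,120,255)),):
    p=px(mask,*w);q=fish(m,p,z).astype(np.float32);print(name,len(q),cv2.minAreaRect(q))
print(im[180,210],im[260,210],hsv[180,210],hsv[260,210])
p=px((H>8)&(H<25)&(S>100)&(V>170),240,290,180,235);q=fish(m,p,.148).astype(np.float32);print("roll",len(q),cv2.minEnclosingCircle(q),cv2.fitEllipse(cv2.convexHull(q)*1000))
p=px((V<60),225,305,138,153);q=fish(m,p,.139).astype(np.float32);print("handle",len(q),q.mean(0),cv2.minAreaRect(q))
p=px(((H<6)|(H>172))&(S>150)&(V>60),185,210,98,120);q=fish(m,p,.118).astype(np.float32);print("tab",len(q),q.mean(0),q.min(0),q.max(0))
cs=fish(m,[[65,89],[129,67],[138,143],[76,157]],.018);print("pan",cs.tolist(),cs.mean(0))
cv2.imwrite("pics/c2.png",cv2.resize(im[80:270,50:350],None,fx=2.6,fy=2.6,interpolation=cv2.INTER_CUBIC))
E
```

```text
lid 14028 ((0.6119428873062134, 0.05013977736234665), (0.25732335448265076, 0.1997603178024292), 84.21095275878906)
[163 157 158] [152 158 159] [125   9 163] [ 26  11 159]Traceback (most recent call last):
  File "<stdin>", line 9, in <module>
TypeError: unsupported operand type(s) for *: 'NoneType' and 'int'
```

```bash
python3 - <<'E'
from h import *
m=dict(np.load("pics/c_m.npz"));im=cv2.imread("pics/c_wrist.png");hsv=cv2.cvtColor(im,cv2.COLOR_BGR2HSV);H,S,V=[hsv[...,i] for i in range(3)]
def px(mask,u0,u1,v0,v1):
    v,u=np.nonzero(mask[v0:v1,u0:u1]);return np.stack([u+u0,v+v0],1)
print(hsv[222,265],hsv[210,252],hsv[190,265])
p=px((H>8)&(H<25)&(S>90)&(V>130),240,290,175,235);q=fish(m,p,.148).astype(np.float32);print("roll",len(q),q.mean(0),cv2.minEnclosingCircle(q))
p=px((V<60),225,305,138,153);q=fish(m,p,.139).astype(np.float32);print("handle",len(q),q.mean(0),cv2.minAreaRect(q))
p=px(((H<6)|(H>172))&(S>150)&(V>60),185,210,98,120);q=fish(m,p,.118).astype(np.float32);print("tab",len(q),q.mean(0),q.min(0),q.max(0))
cs=fish(m,[[65,89],[129,67],[138,143],[76,157]],.018);print("pan",cs.tolist(),cs.mean(0))
cv2.imwrite("pics/c2.png",cv2.resize(im[80:270,50:350],None,fx=2.6,fy=2.6,interpolation=cv2.INTER_CUBIC))
E
```

```text
[ 18 153 158] [ 18 153 160] [17 91 53]
roll 671 [0.63312715 0.05534456] ((0.6337618827819824, 0.05525660514831543), 0.026886818930506706)
handle 342 [0.538566   0.06465161] ((0.537330687046051, 0.06454145908355713), (0.09403407573699951, 0.008959145285189152), 84.47871398925781)
tab 81 [ 0.47432402 -0.03267398] [ 0.46704677 -0.03946465] [ 0.48136282 -0.02611587]
pan [[0.37376221517687763, -0.3362669515462371], [0.36424896543727836, -0.17761713139720617], [0.5162989922578672, -0.17693978811749597], [0.5227020154060014, -0.3304507753744916]] [ 0.44425305 -0.25531866]
```

View pics/c2.png

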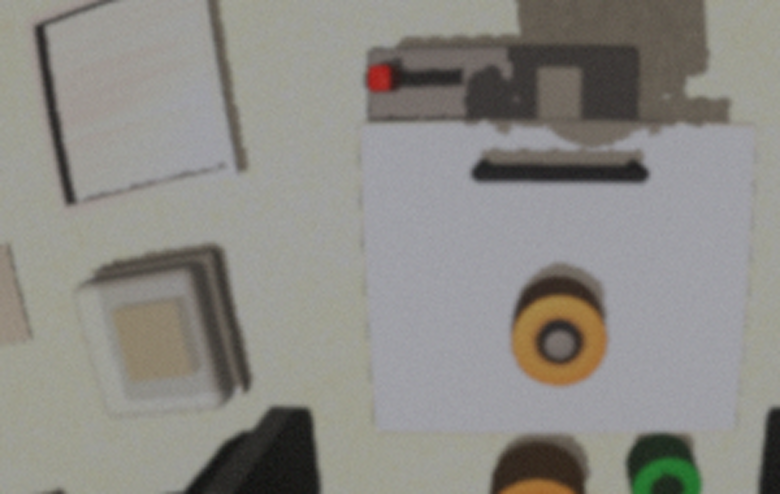

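```bash
python3 - <<'E'
from h import *
w=-0.098+np.pi/2;O=ori(w)
r.move_pose([.634,.0553,.24],O)
r.movel([.634,.0553,.114],feed=.12)
print(np.round(r.state()["ft_force"],1))
r.set_gripper(0.0,35)
s=r.state();print(s["grip_width"],np.round(s["ft_force"],1))
r.movel([.634,.0553,.119],feed=.05)
s=r.state();print(s["grip_width"],np.round(s["ft_force"],1))
r.movel([.634,.0553,.26],feed=.12)
s=r.state();print(s["grip_width"],np.round(s["ft_force"],1),s["clock"])
im,d=r.get_image("side");cv2.imwrite("pics/d_side.png",im)
im,d=r.get_image("wrist");cv2.imwrite("pics/d_wrist.png",im)
cv2.imwrite("pics/d.png",np.hstack([cv2.resize(cv2.imread("pics/d_side.png")[100:300,130:400],(400,296)),cv2.resize(im,(394,296))]))
E
```

```text
[-0.5 -0.3  0.4]
0.6199929591385027 [-1.5 -0.7  4.8]
0.6196346911098907 [ 0.1  0.3 -0.3]
0.6184239108505385 [-0.5 -0.1 -1.2] 7.8833
```

View pics/d.png

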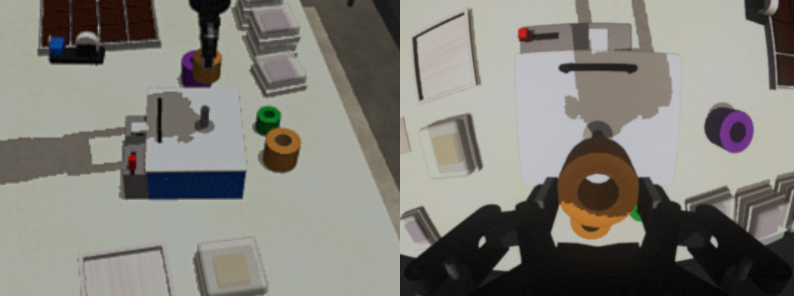

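The roll is off the post and hanging upright in the gripper. Next I'll place it in the pan.

```bash
python3 - <<'E'
from h import *
O=ori(-0.098+np.pi/2);P=np.array([.444,-.259])
r.move_pose([*P,.20],O)
f0=np.array(r.state()["ft_force"])
r.movel([*P,.026],feed=.15)
for z in np.arange(.023,.009,-.0015):
    r.movel([*P,z],feed=.03); f=np.array(r.state()["ft_force"])-f0
    print(round(z,4),np.round(f,1))
    if f[2]>2: break
r.set_gripper(1.0); r.movel([*P,.16],feed=.15)
im,d=r.get_image("side");cv2.imwrite("pics/e_side.png",im);np.save("pics/e_side.npy",d)
iw,d=r.get_image("wrist")
cv2.imwrite("pics/e.png",np.hstack([cv2.resize(im[100:350,120:370],(400,400)),cv2.resize(iw,(396,297),).__class__(0) if 0 else cv2.copyMakeBorder(cv2.resize(iw,(396,297)),0,103,0,0,cv2.BORDER_CONSTANT)]))
print([(round(b["p"],2),np.round(b["location"],3).tolist()) for b in r.boxes_of("roll_center","side")][:5]); print(r.state()["clock"])
E
```

```text
0.023 [-1.   0.5  0.9]
0.0215 [-0.3  0.3  0.4]
0.02 [-0.2  0.4  0.7]
0.0185 [-0.7 -0.1  0.8]
0.017 [-4.4  2.3 16. ]
[(0.83, [0.787, 0.114, 0.042]), (0.76, [0.443, -0.273, 0.048]), (0.75, [0.65, 0.285, 0.06]), (0.57, [0.8, 0.007, 0.057])]
13.6083
```

View pics/e.png

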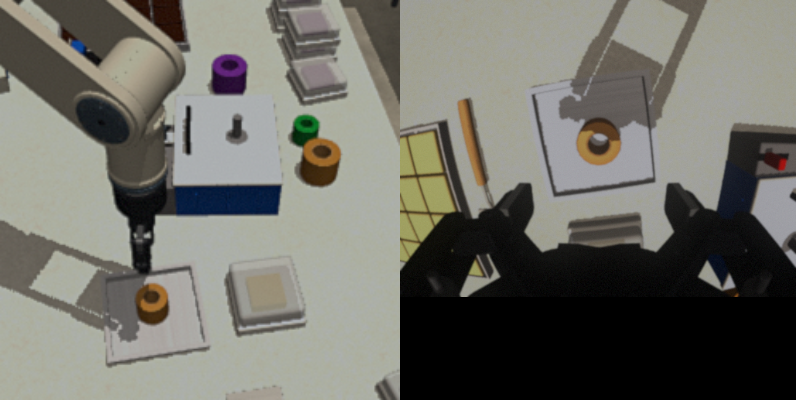

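The roll stands upright, centred in the pan. Next is the tug on the lid, before touching the tab.

```bash
python3 - <<'E'
from h import *
O=ori(-0.098);H=np.array([.5385,.0647])
r.move_pose([*H,.24],O); r.set_gripper(0.55)
r.movel([*H,.119],feed=.12)
print(np.round(r.state()["ft_force"],1))
f0=np.array(r.state()["ft_force"])
r.set_gripper(0.0,50)
s=r.state();print(s["grip_width"],np.round(s["ft_force"],1))
for i in range(1,9):
    r.movel([*H,.119+.001*i],feed=.02); s=r.state(); f=np.array(s["ft_force"])
    print(i,np.round(f,1),round(s["grip_width"],3),np.round(s["position"],4)[2])
    if f[2]-f0[2]<-15: break
r.wait(.3);s=r.state();print(np.round(s["ft_force"],1),s["clock"])
im,d=r.get_image("side");cv2.imwrite("pics/f.png",cv2.resize(im[100:300,130:380],None,fx=2.4,fy=2.4))
E
```

```text
[ 0.   0.2 -0.3]
0.0013772508289180137 [ 0.   0.5 -0.3]
1 [0.5 0.2 0.7] -0.004 0.1201
2 [-0.8  0.3  0.3] 0.003 0.1211
3 [-0.3 -0.5  0.1] 0.002 0.1221
4 [-0.1 -1.3  0.7] -0.002 0.1231
5 [-0.7 -0.5  0.3] 0.004 0.1241
6 [-0.1 -0.2  0.2] 0.003 0.1251
7 [-0.4 -0.4 -0.6] 0.0 0.1261
8 [ 0.2  0.8 -0.1] -0.002 0.1271
[ 0.2  0.6 -0.2] 19.9583
```

View pics/f.png

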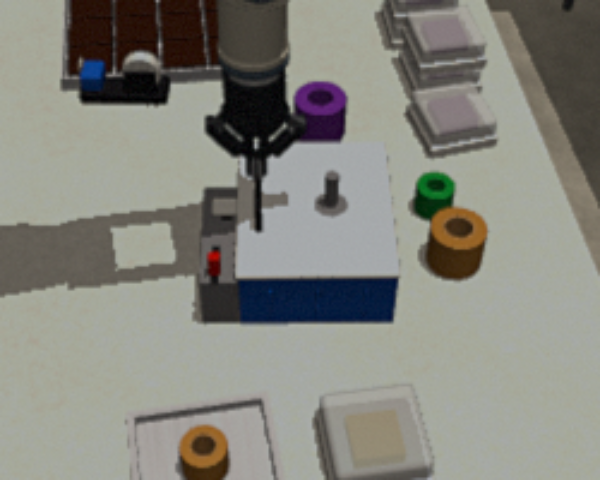

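The gripper closed fully (width about 0), so it missed the bar. I'll find out why before moving.

```bash
python3 - <<'E'
from h import *
s=r.state();print(s["position"],np.round(s["ee_rot"],3).tolist(),s["grip_width"],np.round(s["q"],3))
for c in ("side","scene"):
    im,d=r.get_image(c);m=r.camera_model(c);m={k:np.array(v) for k,v in m.items()}
    def pr(X):
        c_=m["R"]@np.array(X)+m["t"];u=m["K"]@c_;return u[:2]/u[2]
    u=pr(s["position"]);hb=[pr([.5385+.0044*k,.0647+.0448*k,.136]) for k in (-1,0,1)]
    print(c,u,hb)
    x0,y0=(np.array(u)-[50,50]).astype(int)
    cr=cv2.resize(im[y0:y0+100,x0:x0+100],(400,400),interpolation=cv2.INTER_NEAREST)
    for p,col in [(u,(0,255,255))]+[(h,(0,255,0)) for h in hb]:
        cv2.circle(cr,tuple(((p-[x0,y0]+.5)*4).astype(int).tolist()),3,col,-1)
    globals()["o_"+c]=cr
cv2.imwrite("pics/g.png",np.hstack([o_side,o_scene]))
iw,_=r.get_image("wrist");cv2.imwrite("pics/gw.png",iw)
E
```

```text
[0.5384888  0.06470129 0.12697884] [[0.098, 0.995, -0.0], [0.995, -0.098, 0.0], [0.0, -0.0, -1.0]] -0.002797702132553324 [0.117 0.318 1.884 0.    0.939 0.215]
side [236.06912421 177.89301593] [array([235.98701006, 186.30617399]), array([236.01885934, 175.8284332 ]), array([236.04931025, 165.81072755])]
scene [283.51027824 205.65164528] [array([272.72009819, 197.35671475]), array([283.64959573, 203.43860931]), array([294.90537702, 209.70206971])]
```

View pics/g.png

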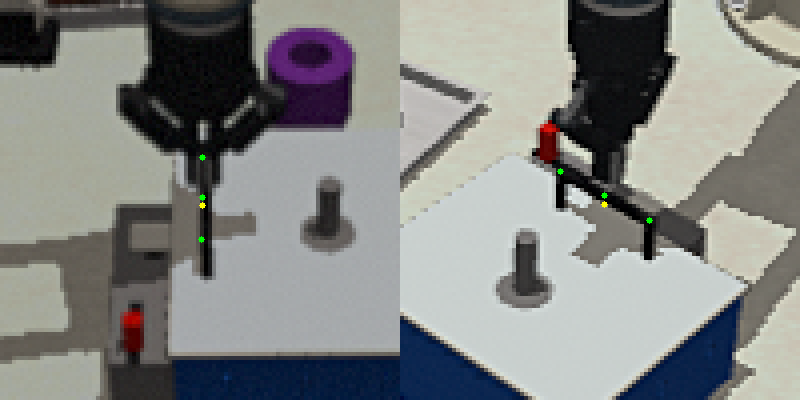

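View pics/gw.png

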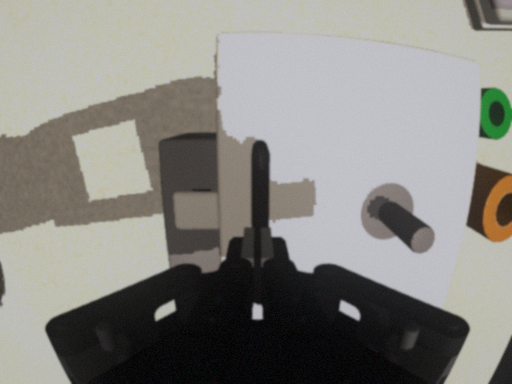

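```bash
python3 - <<'E'
import cv2,numpy as np
iw=cv2.imread("pics/gw.png")[120:320,160:360]
g=np.clip((iw.astype(float)/255)**.5*255,0,255).astype(np.uint8)
cv2.imwrite("pics/gz.png",cv2.resize(g,(600,600),interpolation=cv2.INTER_NEAREST))
a=cv2.imread("pics/g.png");a=np.clip((a/255.)**.45*255,0,255).astype(np.uint8);cv2.imwrite("pics/gz2.png",a)
E
```

```text
(no output)
```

View pics/gz.png

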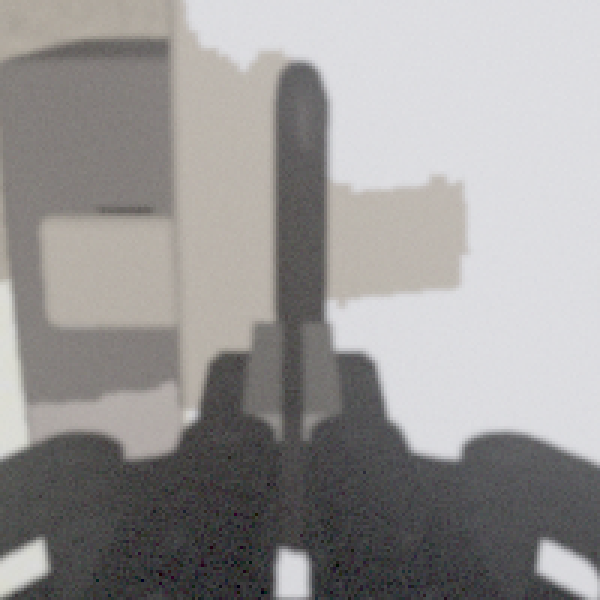

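View pics/gz2.png

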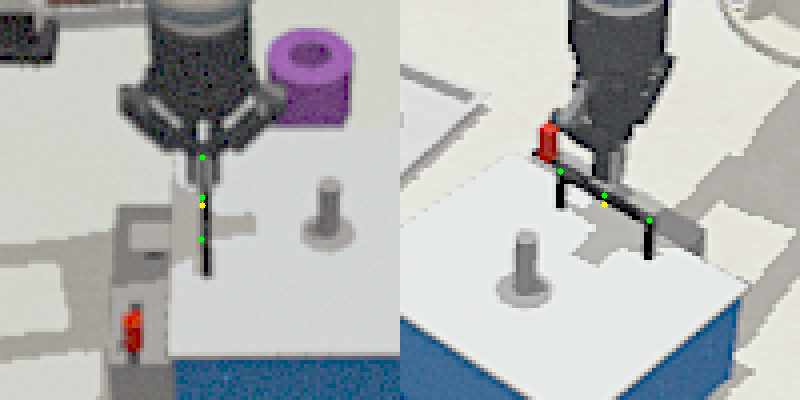

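```bash
python3 - <<'E'
from h import *
for c in ("side","scene"):
    im,d=r.get_image(c);X=cloud(c,im,d)
    m=(d>0)&(abs(X[...,0]-.5385)<.04)&(abs(X[...,1]-.0647)<.02)&(X[...,2]>.11)&(X[...,2]<.22)
    v,u=np.nonzero(m)
    for vv in np.unique(v)[::2]:
        k=v==vv;p=X[vv,u[k]];print(c,vv,u[k].min(),u[k].max(),np.round(p.mean(0),3),im[vv,u[k]].mean(0).astype(int))
E
```

```text
side 154 225 247 [0.541 0.074 0.218] [74 78 75]
side 156 225 247 [0.54  0.071 0.213] [33 33 33]
side 158 224 247 [0.537 0.069 0.207] [32 33 32]
side 160 223 249 [0.538 0.055 0.211] [17 15 15]
side 162 223 248 [0.537 0.052 0.206] [20 19 18]
side 164 225 247 [0.538 0.052 0.198] [39 39 38]
side 166 232 240 [0.538 0.051 0.191] [32 32 32]
side 168 232 240 [0.538 0.052 0.182] [41 41 42]
side 170 232 240 [0.538 0.053 0.173] [41 41 41]
side 172 232 240 [0.538 0.053 0.164] [50 51 50]
side 174 235 238 [0.539 0.052 0.156] [47 48 49]
side 176 236 238 [0.541 0.061 0.139] [28 29 29]
side 178 236 238 [0.54  0.051 0.14 ] [29 30 29]
side 180 236 238 [0.54  0.045 0.137] [27 28 30]
scene 179 295 296 [0.503 0.08  0.217] [8 8 7]
scene 181 294 296 [0.506 0.081 0.212] [34 35 35]
scene 183 280 295 [0.524 0.075 0.213] [25 26 25]
scene 185 281 294 [0.534 0.074 0.21 ] [17 16 15]
scene 187 281 291 [0.544 0.074 0.209] [25 25 24]
scene 189 275 291 [0.55  0.075 0.205] [29 29 29]
scene 191 278 289 [0.555 0.074 0.2  ] [31 30 29]
scene 193 281 289 [0.55  0.074 0.189] [40 41 41]
scene 195 281 289 [0.545 0.072 0.177] [42 43 42]
scene 197 281 289 [0.546 0.073 0.171] [43 44 44]
scene 199 279 288 [0.545 0.07  0.161] [36 37 36]
scene 201 278 286 [0.542 0.059 0.145] [34 34 35]
scene 203 281 286 [0.542 0.066 0.141] [10  9  9]
scene 205 284 288 [0.543 0.076 0.138] [3 3 2]
scene 207 288 288 [0.544 0.085 0.135] [0 0 0]
```

Depth puts the closed fingertips at z≈0.153 while the reported TCP is 0.127, so the real tips sit about 25 mm higher than reported and closed above the bar. I'll lift off and measure the tips when open.

```bash
python3 - <<'E'
from h import *
print(r.grip_point_offset)
H=np.array([.5385,.0647])
r.movel([*H,.20],feed=.12)
def tip():
    s=r.state();z=s["position"][2]
    for c in ("side","scene"):
        im,d=r.get_image(c);X=cloud(c,im,d)
        m=(d>0)&(abs(X[...,0]-.5385)<.07)&(abs(X[...,1]-.0647)<.03)&(X[...,2]>.15)&(X[...,2]<.3)
        print(c,round(z,4),round(s["grip_width"],3),"low z pct",np.round(np.percentile(X[m][:,2],[0,1,3,5]),3))
        yield im
a=list(tip())
r.set_gripper(.4)
b=list(tip())
k=lambda im:cv2.resize(im[100:220,180:300],(390,390))
cv2.imwrite("pics/t.png",np.hstack([k(a[0]),k(b[0])])); print(r.state()["clock"])
E
```

```text
0.0187
side 0.1995 0.0 low z pct [0.225 0.228 0.232 0.234]
scene 0.1995 0.0 low z pct [0.226 0.23  0.233 0.235]
side 0.1999 0.401 low z pct [0.224 0.227 0.232 0.234]
scene 0.1999 0.401 low z pct [0.225 0.227 0.231 0.233]
21.6417
```

View pics/t.png

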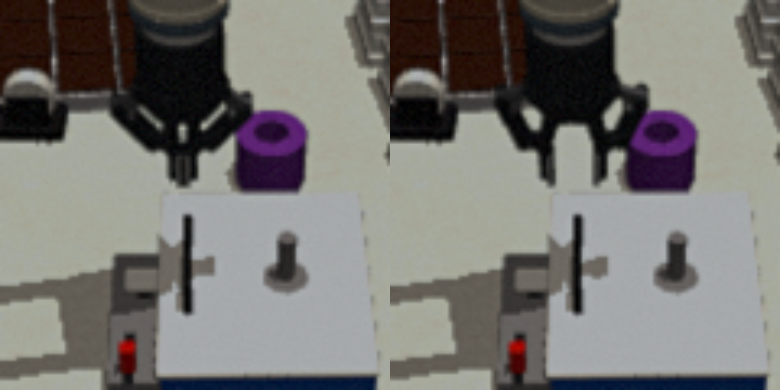

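The tips are consistently 25 mm behind the reported TCP, both shut and at 0.4 opening. I'll regrasp 25 mm lower, watching the force on the way down.

```bash
python3 - <<'E'
from h import *
H=np.array([.5385,.0647])
r.movel([*H,.125],feed=.12)
f0=np.array(r.state()["ft_force"])
z=.125
while z>.0935:
    z=max(z-.005,.093); r.movel([*H,z],feed=.05); f=np.array(r.state()["ft_force"])-f0
    if abs(f).max()>5: print("contact",z,f);break
print(z,np.round(f,1))
r.set_gripper(0.0,50)
s=r.state();f0=np.array(s["ft_force"]);print(s["grip_width"],np.round(f0,1))
if s["grip_width"]>.04:
  for i in range(1,10):
    r.movel([*H,z+.001*i],feed=.02); s=r.state(); f=np.array(s["ft_force"])
    print(i,np.round(f,1),round(s["grip_width"],3),np.round(s["position"],4)[2])
    if f[2]-f0[2]<-20: break
  r.wait(.3)
s=r.state();print(np.round(s["ft_force"],1),s["clock"])
im,d=r.get_image("side");cv2.imwrite("pics/h.png",cv2.resize(im[100:300,130:380],None,fx=2.4,fy=2.4))
E
```

```text
0.093 [ 1.3 -0.1  0.9]
0.09745239950016288 [ 5.4 -1.  -3.5]
1 [ 6.8 -1.9 -3.8] 0.094 0.0944
2 [ 7.5 -1.4 -4.7] 0.094 0.0954
3 [ 7.9 -2.5 -4.1] 0.1 0.0965
4 [ 9.3 -1.7 -6.5] 0.099 0.0974
5 [ 12.8  -0.4 -15.4] 0.097 0.0977
6 [ 16.1  -1.4 -23.6] 0.094 0.098
[ 15.4  -1.4 -23.4] 26.3167
```

View pics/h.png

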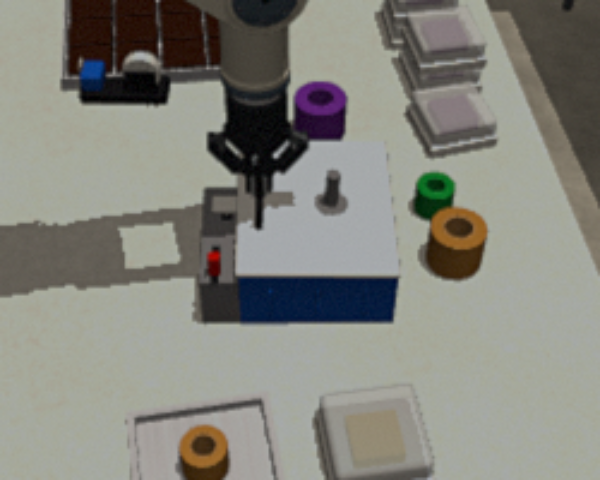

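Lid is gripped (width 0.097) and stops after about 4 mm with 20 N, so it is caught. Next I'll let go and slide the tab left.

```bash
python3 - <<'E'
from h import *
H=np.array([.5385,.0647]);by=np.array([.098,.995]);T=np.array([.4738,-.0338])
r.movel([*H,.0935],feed=.05); r.set_gripper(.4); r.movel([*H,.19],feed=.2)
O=ori(-0.098+np.pi/2)
S=T-by*.034
r.set_gripper(0.0)
r.move_pose([*S,.17],O); r.movel([*S,.077],feed=.1)
f0=np.array(r.state()["ft_force"]);c=0
for k in np.arange(.002,.06,.002):
    p=S+by*k; r.movel([*p,.077],feed=.05); f=np.array(r.state()["ft_force"])-f0
    print(round(k,3),np.round(f,1))
    if abs(f).max()>14: break
im,d=r.get_image("side");cv2.imwrite("pics/i.png",cv2.resize(im[100:300,130:380],None,fx=2.4,fy=2.4));print(r.state()["clock"])
E
```

```text
0.002 [0.3 0.2 0.3]
0.004 [0.8 1.1 0.9]
0.006 [-0.1 -0.7 -0.4]
0.008 [1.  0.2 0.1]
0.01 [0.1 1.1 0.9]
0.012 [-0.2  0.4 -0.5]
0.014 [ 0.6 -0.6 -0.1]
0.016 [-0.3 -0.3  0.6]
0.018 [-0.4 -0.6 -0.1]
0.02 [-0.1 -0.3  0. ]
0.022 [ 0.1 -0.9 -0.6]
0.024 [ 0.5 -1.5 -0.3]
0.026 [ 0.7 -2.1  0.4]
0.028 [ 1.  -2.6  0.4]
0.03 [ 0.1 -0.6  0.7]
0.032 [ 1.  -1.9 -0.4]
0.034 [ 1.3 -1.8  1.5]
0.036 [ 0.5 -2.3 -0.2]
0.038 [ 0.5 -1.8  0.9]
0.04 [ 1.  -0.9  0.2]
0.042 [ 1.1 -2.5  1.4]
0.044 [ 0.9 -9.9  1. ]
0.046 [ -0.2 -20.4   2.4]
36.5417
```

View pics/i.png

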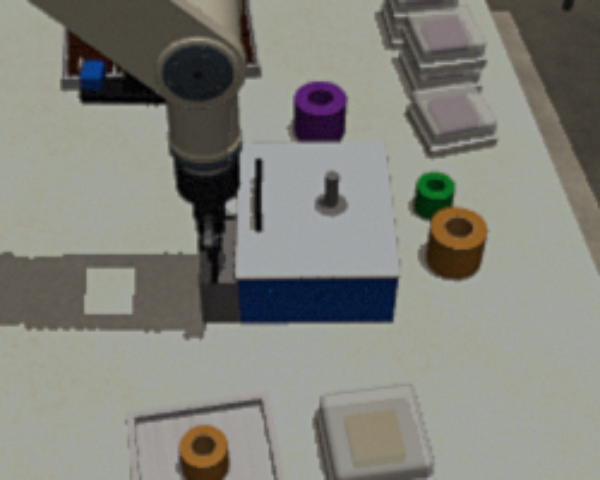

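The tab reached a stop (force jump at the end). I'll raise, check how far it moved, then regrip the handle and swing it along its arc.

```bash
python3 - <<'E'
from h import *
H=np.array([.5393,.0647]);by=np.array([.098,.995]);T=np.array([.4738,-.0338])
p=np.array(r.state()["position"][:2])-by*.003
r.movel([*p,.077],feed=.1); r.movel([*p,.17],feed=.2)
O=ori(-0.098)
r.move_pose([*H,.18],O); r.set_gripper(.4)
for c in ("side","scene"):
    im,d=r.get_image(c);X=cloud(c,im,d);hsv=cv2.cvtColor(im,cv2.COLOR_BGR2HSV)
    m=(d>0)&((hsv[...,0]<6)|(hsv[...,0]>172))&(hsv[...,1]>150)&(hsv[...,2]>60)&(abs(X[...,0]-.475)<.04)&(abs(X[...,1])<.08)&(X[...,2]>.09)
    q=X[m];print(c,len(q),np.round(q.mean(0),3) if len(q) else None)
r.movel([*H,.125],feed=.15); f0=np.array(r.state()["ft_force"]); r.movel([*H,.093],feed=.06)
print(np.round(np.array(r.state()["ft_force"])-f0,1))
r.set_gripper(0.0,60); s=r.state(); print(s["grip_width"],np.round(s["ft_force"],1),s["clock"])
r.movel([*H,.0965],feed=.04);s=r.state();print(np.round(s["ft_force"],1))
r.movel([*H,.0985],feed=.04);s=r.state();print(np.round(s["ft_force"],1))
E
```

```text
side 42 [ 0.479 -0.012  0.109]
scene 34 [ 0.481 -0.     0.109]
[-0.1 -0.6 -0.9]
0.09092245587463403 [ 2.4 -2.   0.7] 41.0333
[ 6.4 -1.  -3.1]
[ 8.4 -1.7 -5.4]
```

The tab moved 30 mm in both views, and the lid is now past the earlier stop with only a light force. I'll continue along the arc.

```bash
python3 - <<'E'
from h import *
H=np.array([.5393,.0647]);bx=np.array([.995,-.098]);z0=.0932
for th in np.arange(.06,.781,.06):
    c,s_=np.cos(th),np.sin(th)
    p=H+bx*(-.175*c+.044*s_+.175); z=z0+.175*s_+.044*c-.044
    r.movel([*p,z],feed=.06); s=r.state(); f=np.array(s["ft_force"])
    print(round(th,2),np.round(f,1),round(s["grip_width"],3))
    if abs(f).max()>35: print("STOP");break
r.wait(.3)
print(r.state()["clock"])
im,d=r.get_image("side");i2,_=r.get_image("scene")
cv2.imwrite("pics/j.png",np.hstack([cv2.resize(im[90:340,130:380],(400,400)),cv2.resize(i2[110:310,180:380],(400,400))]))
E
```

```text
0.06 [ 4.5  0.1 -4.3] 0.089
0.12 [ 6.8 -0.6 -6.8] 0.091
0.18 [ 5.3 -1.  -5.8] 0.092
0.24 [ 5.7 -0.3 -6.8] 0.092
0.3 [ 2.7  1.1 -3. ] 0.089
0.36 [-0.2  0.7 -3.5] 0.092
0.42 [-5.3  0.4  1.9] 0.089
0.48 [-7.1  1.2  1.2] 0.093
0.54 [-8.8  1.3  5.4] 0.085
0.6 [-8.7  0.5  4.6] 0.089
0.66 [-11.8   0.5  10.2] 0.09
0.72 [-11.8   0.3  11. ] 0.096
0.78 [-12.6   0.6  14.5] 0.092
46.0833
```

View pics/j.png

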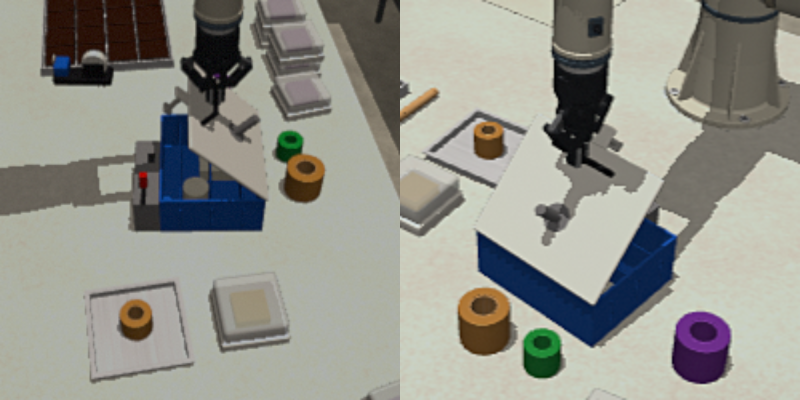

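The lid is held at about 45° with the bar between the fingers. The roll stands in the pan, and the cake box and dispenser look unmoved. I'll do a quick settle check and hand in.

```bash
python3 - <<'E'
from h import *
s=r.state();print(np.round(s["ft_force"],1),round(s["grip_width"],3),np.abs(s["qd"]).max(),s["position"])
im,d=r.get_image("scene");X=cloud("scene",im,d)
m=(d>0)&(abs(X[...,0]-.58)<.06)&(abs(X[...,1]-.06)<.12)&(X[...,2]>.12)&(im.min(-1)>150)
A=np.c_[X[m][:,:2],np.ones(m.sum())];k=np.linalg.lstsq(A,X[m][:,2],rcond=None)[0];print("lid angle",np.arctan(np.hypot(k[0],k[1])),m.sum())
for n in ("cakebox","dispenser","spatula","roll_center","pan"): print(n,[(round(b["p"],2),np.round(b["location"],3).tolist()) for b in r.boxes_of(n,"scene")][:5])
r.job_done()
E
```

```text
[-12.5  -0.9  15.1] 0.086 0.0007812620501531467 [0.619796   0.05658506 0.20615373]
lid angle 1.25175928922985 1938
cakebox [(0.72, [0.663, -0.241, 0.054])]
dispenser [(0.63, [0.4, 0.433, 0.05])]
spatula []
roll_center [(0.91, [0.818, 0.036, 0.057]), (0.67, [0.809, 0.134, 0.042]), (0.66, [0.674, 0.311, 0.057]), (0.58, [0.456, -0.251, 0.038]), (0.29, [0.569, -0.454, 0.003])]
pan [(0.9, [0.467, -0.282, 0.006])]
the job is handed in; nothing more can be done
```

The job is handed in with the lid held by its handle, open about 0.78 rad (45°) by the handle's travel. One check disagreed with that figure.

- **Roll:** I slid it up off the post and stood it in the pan. My last pictures show it upright near the middle.
- **Tug:** My first close on the handle missed, because the fingertips are really about 25 mm behind the reported TCP. After regrasping lower, the lid rose about 4 mm and stopped at about 20 N, so it was caught. The tab had not been touched at that point.
- **Release:** I pushed the red tab left to its stop. Both cameras show it moved about 30 mm.
- **Lid at hand-in:** The handle bar is between the fingers (grip width 0.09) and the arm is at rest. The wrist force is about 20 N, because my arc was slightly off the true hinge circle.

**Checks that disagreed or failed:**
- **Lid angle:** A quick plane fit to the depth image gave 1.25 rad. I handed in without resolving it. The fit probably picked up arm pixels, as the arm's height and both pictures agree with about 45°.
- **Spatula:** The network did not report it in the last scene picture. The arm never went near it.
- **Pan:** The network's last location is about 30 mm from its first. The likely cause is the roll and the open lid now covering part of it, as the pictures show no shift.

The cake box and tape dispenser were reported within 2 mm of their starting places.

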